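Rack the pattern weights and lift the stand away

ROBOT

A 6-joint arm with a two-finger parallel gripper is mounted at the origin on the work surface. World frame = base frame: x ahead of the robot, y to its left, z up, the work surface at z = 0. Lengths are in mm, angles in degrees, forces in N, time in s.
With the tool pointing down it reaches from about 350 to 850 mm from the base axis. Payload 8.1 kg.
Tool frame: the origin (TCP) lies midway between the tips of the shut fingers; the grasp point (between the pads) lies 19 mm behind it (r.pinch_z is the distance from the TCP to the grasp point, in mm); z points along the fingers, y is the line along which they close (so a half turn about z gives the same grasp; the last joint's range is limited). The gripper opens to 85 mm and grips with 20 to 120 N. Pads are 22 mm wide; open, the fingers measure 114 mm over their backs; the gripper's body (76 mm by 85 mm) begins 54 mm behind the grasp point. The pads swing forward as they close: fully open they stand 13 mm farther back than shut.
Start: joints at [-69.408, 7.471, 85.268, -0, 87.261, -4.893], TCP at [258.186, -541.614, 231.292] pointing down, gripper open.
Joint ranges: [-169.43, 169.43], [-51.17, 129.36], [1.28, 143.12], [-76.62, 256.62], [0, 156.53], [-152.29, 152.29]. Speed limits (degrees/s): [136.94, 136.94, 159.86, 180, 180, 180].

INTERFACE

Orientations are given as [roll, pitch, yaw] about the fixed x, y, z axes, in that order (R = Rz(yaw) Ry(pitch) Rx(roll)).
In Python, from bench import sensors, optics, job, r gives the robot as it stands.
- The arm moves only by the tool play_rows, never from a script. Its argument "motion" is a list that holds one entry, the list of rows, each a list of 6 numbers: the shift along the tool's x, y, z in cm, then the turn, a rotation vector about the tool's x, y, z in degrees. In form: [[[x, y, z, ax, ay, az], ...]]. A call has 1 to 5 rows; each row is the pose to reach, as a shift and turn from the pose commanded when the call began, along the tool's axes at that moment; what a row does not reach only later rows make up. A row lasts 1/10 s, in which the tool goes at most 50 mm and 8.59 degrees, less where a joint would pass 70% of its speed; a pose out of reach is approached as far as the arm can. A call with a gripper value outside its range is refused whole. "jaw" is the opening, from 0 (shut) to 1 (fully open), set as the call begins (left out, the last holds). The fingers move at their own pace and stop on an object; "squeeze" is the grip in N (left out, the last holds). Time passes only in rows, so rows that repeat a pose let the fingers close. It gives the time, the measured TCP pose, the force, the opening and the grip force at its end, in the units of the state.
- sensors.sense(): the state, without advancing time (a new reading comes with each control period).
- optics.snapshot(name): name is "scene" or "side" or "wrist"; returns a dict with "pixels" (420x560x3 uint8, red, green, blue), "mtx" (3x3 intrinsics, pixels), "R" (3x3) and "t" (3): a world point X has camera coordinates R X + t; the wrist camera has in their place "T_tool_cam" (4x4, takes a point from camera to tool coordinates, whose origin is the TCP and whose axes are the flange's). Camera axes: x right, y down, z forward; pixel columns grow to the right and rows downward; lengths in mm; the calibration is good to about 2 mm. A picture is of the moment at which its call begins: read the wrist's pose just before it. There is no depth.
- job.hand_in(): hands the job in; it is judged then, once.
The state is a dict: "time": time; "joint_pos": joint angles; "qd": joint speeds; "joint_efforts": joint torques, N m; "tool_pos": TCP position; "tcp_rot": TCP orientation; "ft_force": force on the tool from outside, world axes, zero at the start; "wrist_torque": the same for the moment, N m; "finger_gap": finger opening in mm; "grip_force": force on a finger pad.
Only numpy, scipy, OpenCV 4.12 (cv2) and the standard library are available. Lean on these libraries where they do the work, as an engineer would, in place of code of your own. Each camera call takes 0.05 s, during which the arm holds its last target. There are 200 camera calls.

TASK

Clear the three ring-shaped steel pattern weights off the cutting table: lower them (do not drop them) over the dowel of their stand, the largest first, then the medium one, then the smallest, each fully home and flat on the one below. Then take the loaded stand by the bare top of its dowel, lift it straight up to about 12 cm above the table with all three weights on it, never letting the stand tip over, and finish while still holding it there in the air, level and still. Leave the thread cone, the shears and the pin dish where they are.

Things in the scene. Friction and masses are not known exactly. Their poses are not given: they have to be found in the camera images.
- stand: Loose stand, 0.30 kg: round dark-wood base, 90 mm across and 18 mm high, with an upright pale wooden dowel 16 mm in diameter in its middle; the dowel's top (last 6 mm domed) is 82 mm above the table. Origin: centre of the base's underside; z runs up the dowel. Three weights stack up to 54 mm above the origin, leaving 28 mm of bare dowel to grip
- dowel_top (a point): Centre of the tip of the dowel, on its axis, 82 mm above the underside of the stand
- weight_large: Largest pattern weight, loose: flat plain steel ring lying on the table, 60 mm outside diameter, 22 mm bore, 12 mm thick, about 0.23 kg. Origin: on its axis, at its underside; z is its axis. Fully home it lies flat on the base, its origin 18 mm above the stand's origin
- weight_medium: Medium pattern weight, loose: flat plain steel ring lying on the table, 48 mm outside diameter, 22 mm bore, 12 mm thick, about 0.135 kg. Origin: on its axis, at its underside; z is its axis. Fully home on the large one its origin is 30 mm above the stand's origin
- weight_small: Smallest pattern weight, loose: flat plain steel ring lying on the table, 36 mm outside diameter, 22 mm bore, 12 mm thick, about 0.060 kg. Origin: on its axis, at its underside; z is its axis. Fully home on the medium one its origin is 42 mm above the stand's origin
- thread_cone: Bystander: an upright cone of thread, 112 mm high, 67 mm in diameter low down; origin at the centre of its underside. Leave it alone
- shears: Bystander: tailor's shears lying flat, 255 mm long, along their x axis (blades towards +x, black handles towards -x), 14 mm high; origin under the body, near the pivot. Leave them alone
- pin_dish: Bystander: a round steel pin dish, 100 mm in diameter, 28 mm high; origin at the centre of its underside. Leave it alone

How it is judged:
By the outcome, as a careful person would: the job done as asked, in the order asked, and still so for the second after the job is handed in, while the arm keeps its last pose, push and grip.
It also fails if it takes over 72 s, if anything falls off the work surface, if the arm or the gripper's body presses on something with over 40 N, if the wrist force passes 120 N, or if a joint passes its speed limit or range.

## Working session

There is one attempt and no reset: what is moved stays moved. The work goes in short steps, Python scripts to look and compute and a tool call to move; the robot and the scene stay as the last step left them, time stands still between calls to the robot, and variables do not carry over. Pictures are saved under pics/ and viewed, at most 10 in all, crops included, and the job is handed in when it is done.

Besides the shell and the picture viewer there is one more tool, called after ">>>" in YAML: its name, and indented under it one key for each argument. play_rows: Moves the arm, as the interface text tells. Its arguments: {"type":"object","properties":{"motion":{"type":"array","items":{"type":"array","items":{"type":"array","items":{"type":"number"}}}},"jaw":{"type":"number"},"squeeze":{"type":"number"}},"required":["motion"]}

```bash
mkdir -p pics; ls; python3 - <<'E'
from bench import sensors, optics, job, r
import cv2, numpy as np
print(sensors.sense())
a=optics.snapshot("scene"); b=optics.snapshot("side")
for n,s in (("scene",a),("side",b)):
    cv2.imwrite(f"pics/{n}0.png",s["pixels"][:,:,::-1]); print(n,s["mtx"],s["R"],s["t"])
w=optics.snapshot("wrist"); print(w["mtx"],w["T_tool_cam"]); print(r.pinch_z)
E
```

```text
pics
{'time': 0.0, 'joint_pos': array([-6.94070577e+01,  7.51629538e+00,  8.53297982e+01,  6.27542863e-04,
        8.72609722e+01, -4.89290913e+00]), 'qd': array([-0.08263806,  0.08072885,  0.09882949,  0.10297948, -0.06123364,
       -0.01171744]), 'joint_efforts': array([ 2.90103917e-04, -5.69406724e+01, -5.00549948e+01, -3.53184532e-05,
        1.46006458e-02,  1.92342270e-05]), 'tool_pos': array([ 258.00369976, -541.08546875,  230.22707705]), 'tcp_rot': array([-1.79893378e+02, -9.75650643e-03,  2.54858118e+01]), 'ft_force': array([ 1.07970157, -0.05056828, -0.16460534]), 'wrist_torque': array([0.01618409, 0.0032487 , 0.05483347]), 'grip_force': 0.0, 'finger_gap': 85.30071919705713}
scene [[450.6491918    0.         289.7871283 ]
 [  0.         450.6491918  209.17807115]
 [  0.           0.           1.        ]] [[ 5.80088229e-01  8.14553380e-01 -6.61713383e-04]
 [ 6.06052483e-01 -4.32145773e-01 -6.67795192e-01]
 [-5.44240788e-01  3.86979097e-01 -7.44344775e-01]] [-292.51595188 -318.47121434 1424.70697295]
side [[501.44287631   0.         271.77274346]
 [  0.         501.44287631 208.56865187]
 [  0.           0.           1.        ]] [[-9.72228230e-01 -2.34034761e-01  7.16943769e-06]
 [-1.71072200e-01  7.10647980e-01 -6.82432232e-01]
 [ 1.59707769e-01 -6.63481107e-01 -7.30948869e-01]] [ 553.48958877  188.57332724 1024.07049149]
[[289.86460463   0.         279.65140384]
 [  0.         289.86460463 203.00508513]
 [  0.           0.           1.        ]] [[ 2.54459753e-04 -9.52508628e-01 -3.04511492e-01  7.84482424e+01]
 [ 9.99999276e-01  6.00462874e-04 -1.04260925e-03 -7.69564553e-01]
 [ 1.17594215e-03 -3.04511007e-01  9.52508091e-01 -1.42954141e+02]
 [ 0.00000000e+00  0.00000000e+00  0.00000000e+00  1.00000000e+00]]
18.700000000000003
```

View pics/scene0.png

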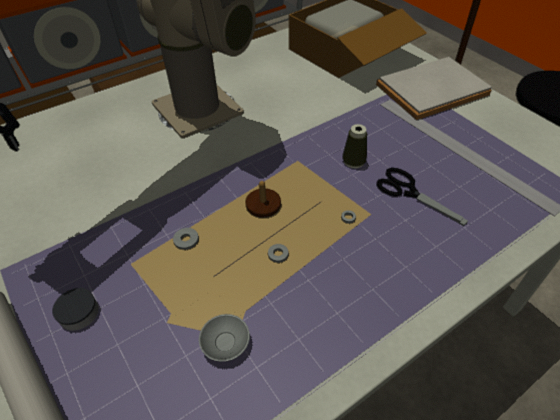

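View pics/side0.png

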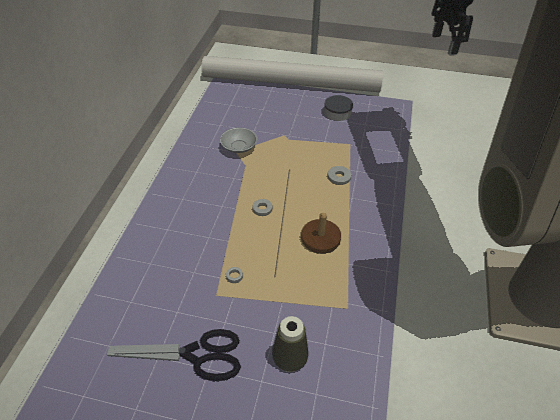

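The scene picture shows the large ring at (186,238), medium (278,253), small (348,216), stand base (263,203) and dowel tip (262,182). The side picture shows them at (340,175), (262,207), (234,275), (321,236) and (323,215).

```bash
cat > h.py <<'E'
from bench import sensors, optics, job, r
import cv2, numpy as np
from scipy.spatial.transform import Rotation as Ro
def pose():
    s=sensors.sense(); return s, np.array(s["tool_pos"]), Ro.from_euler("xyz",s["tcp_rot"],degrees=True)
def plan(p,yaw=None,z=None):
    """shift(cm)+rotvec(deg) in the tool frame to TCP p, tool down with yaw"""
    s,t,R=pose(); yaw=s["tcp_rot"][2] if yaw is None else yaw
    G=Ro.from_euler("xyz",[180,0,yaw],degrees=True)
    return np.round(np.r_[R.inv().apply(np.array(p)-t)/10,(R.inv()*G).as_rotvec(degrees=True)],2)
def cam(name):
    s,t,R=pose(); c=optics.snapshot(name)
    if name=="wrist":
        T=np.eye(4);T[:3,:3]=R.as_matrix();T[:3,3]=t
        M=np.linalg.inv(T@c["T_tool_cam"]); c["R"],c["t"]=M[:3,:3],M[:3,3]
    return c
def ray(c,px,z):
    d=c["R"].T@np.linalg.solve(c["mtx"],[px[0],px[1],1]); o=-c["R"].T@c["t"]
    return o+d*(z-o[2])/d[2]
def proj(c,X):
    q=c["mtx"]@(c["R"]@np.array(X,float)+c["t"]); return q[:2]/q[2]
def save(n,im): cv2.imwrite(f"pics/{n}.png",im[:,:,::-1])
E
python3 - <<'E'
from h import *
a=cam("scene");b=cam("side")
for n,p,q,z in (("L",(186,238),(340,175),10),("M",(278,253),(262,207),10),("S",(348,216),(234,275),10),("dow",(262,182),(323,215),80),("base",(263,203),(321,236),12)):
    A,B=ray(a,p,z),ray(b,q,z); print(n,A.round(1),B.round(1))
    m=(A+B)/2
    if n=="M": print(plan([m[0]-60,m[1]+20,330],0))
E
```

```text
L [ 457.8 -267.9   10. ] [ 456.  -265.2   10. ]
M [ 620.1 -115.7   10. ] [ 620.  -111.7   10. ]
[ 4.652e+01 -2.743e+01 -9.900e+00 -5.000e-02  1.000e-02  2.548e+01]
S [627.3  88.4  10. ] [628.8  92.5  10. ]
dow [465.8 -55.1  80. ] [469.5 -56.   80. ]
base [470.8 -59.1  12. ] [468.7 -54.3  12. ]
```

```bash
python3 -c "
from h import *
print(plan([457,-266.5,130]))"
```

```text
[ 29.78 -16.24  10.09  -0.05  -0.     0.  ]
```

>>> play_rows:
  motion:
    - [[3.7,-2,1.2,0,0,0],[7.5,-4,2.5,0,0,0],[11.2,-6,3.7,0,0,0],[14.9,-8,5,0,0,0],[14.9,-8.1,5,0,0,0]]
  jaw: 1
  squeeze: 40

```text
time: 0.75
tool_pos: [359.6, -399.6, 178.9]
tcp_rot: [-179.7, -0.1, 25.7]
ft_force: [0.6, 0.0, -0.7]
finger_gap: 85.4
grip_force: 0.0
```

>>> play_rows:
  motion:
    - [[3.7,-2,1.2,0,0,0],[7.5,-4,2.5,0,0,0],[11.2,-6,3.7,0,0,0],[14.9,-8.1,5,0,0,0],[14.9,-8.1,5,0,0,0]]

```text
time: 1.25
tool_pos: [458.5, -263.0, 129.4]
tcp_rot: [-179.8, 0.0, 25.7]
ft_force: [-1.2, -0.2, -0.5]
finger_gap: 85.6
grip_force: 0.0
```

>>> play_rows:
  motion:
    - [[0,0,0,0,0,0],[0,0,0,0,0,0]]

```text
time: 1.45
tool_pos: [457.3, -268.4, 131.9]
tcp_rot: [179.9, 0.0, 25.4]
ft_force: [0.4, 0.3, 0.4]
finger_gap: 85.5
grip_force: 0.0
```

```bash
cat >> h.py <<'E'
def ring(c,guess,rad,z=12,dbg=None):
    """centre at height z of the grey ring's top face: fit outer edge of dark-sat blob near guess"""
    im=c["pixels"]; hsv=cv2.cvtColor(im,cv2.COLOR_RGB2HSV)
    m=((hsv[...,1]<60)&(hsv[...,2]>60)).astype(np.uint8)*255
    g=proj(c,[guess[0],guess[1],z]); 
    cs,_=cv2.findContours(m,cv2.RETR_CCOMP,cv2.CHAIN_APPROX_NONE)
    out=[]
    for k in cs:
        if len(k)<25: continue
        P=np.array([ray(c,p,z)[:2] for p in k[:,0]]); 
        (x,y),R=cv2.minEnclosingCircle(P.astype(np.float32))
        A=np.c_[2*P,np.ones(len(P))]; s=np.linalg.lstsq(A,(P**2).sum(1),rcond=None)[0]
        rr=np.sqrt(s[2]+s[0]**2+s[1]**2)
        if np.hypot(s[0]-guess[0],s[1]-guess[1])<50 and rr<60: out.append([s[0],s[1],rr,len(k)])
    return np.round(out,1)
E
python3 - <<'E'
from h import *
c=cam("wrist"); print(pose()[1]); print(ring(c,[457,-266],30)); save("w1",c["pixels"])
E
```

```text
[ 457.1850588  -268.67561769  131.99770981]
[[ 457.8 -266.9   10.5   61. ]]
```

View pics/w1.png

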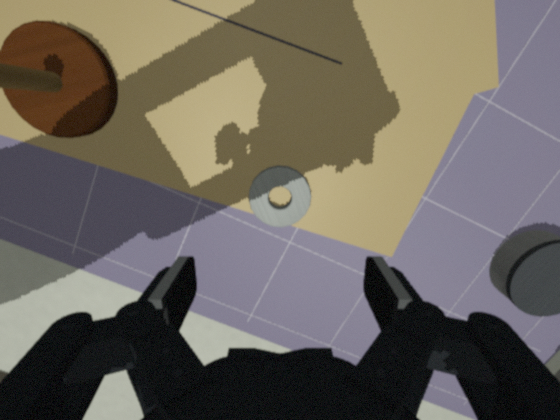

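Ring's bore is centred near pixel (280,196), a millimetre off the tool axis; the stand is at upper left. Descending.

>>> play_rows:
  motion:
    - [[0.13,-0.14,4,0,0,0],[0.13,-0.14,8,0,0,0],[0.13,-0.14,11,0,0,0],[0.13,-0.14,12.6,0,0,0],[0.13,-0.14,13.2,0,0,0]]

```text
time: 2.0
tool_pos: [456.1, -265.8, -2.6]
tcp_rot: [-179.8, 0.1, 25.4]
ft_force: [-0.1, -0.1, -0.1]
finger_gap: 85.2
grip_force: 0.0
```

>>> play_rows:
  motion:
    - [[0,0,0,0,0,0],[0,0,0,0,0,0],[0,0,0,0,0,0],[0,0,0,0,0,0],[0,0,0,0,0,0]]
  jaw: 0

```text
time: 2.5
tool_pos: [459.0, -266.7, 1.5]
tcp_rot: [179.8, -0.0, 25.5]
ft_force: [-3.5, -0.6, 7.0]
finger_gap: 57.9
grip_force: 42.3
```

>>> play_rows:
  motion:
    - [[0,0,0,0,0,0],[0,0,0,0,0,0],[0,0,0,0,0,0]]

```text
time: 2.8
tool_pos: [459.0, -266.7, 1.4]
tcp_rot: [179.8, -0.0, 25.5]
ft_force: [-3.0, -1.2, 6.8]
finger_gap: 57.7
grip_force: 42.2
```

>>> play_rows:
  motion:
    - [[0,0,-1,0,0,0],[0,0,-3,0,0,0],[0,0,-6,0,0,0],[0,0,-9,0,0,0],[0,0,-11,0,0,0]]

```text
time: 3.3
tool_pos: [459.1, -265.9, 112.8]
tcp_rot: [179.8, -0.1, 25.5]
ft_force: [0.1, -0.7, -2.6]
finger_gap: 57.7
grip_force: 43.5
```

>>> play_rows:
  motion:
    - [[0,0,0,0,0,0],[0,0,0,0,0,0],[0,0,0,0,0,0]]

```text
time: 3.6
tool_pos: [457.2, -264.6, 107.8]
tcp_rot: [-179.9, 0.1, 25.5]
ft_force: [-0.2, 0.6, -2.9]
finger_gap: 57.5
grip_force: 43.5
```

```bash
python3 - <<'E'
from h import *
c=cam("wrist"); s,t,R=pose(); print(t,s["finger_gap"],s["ft_force"])
print(ring(c,t[:2],30,z=t[2]+10))
save("w2",c["pixels"])
b=cam("side"); save("s2",cv2.resize(b["pixels"][90:270,200:440],(800,600),interpolation=cv2.INTER_CUBIC))
E
```

```text
[ 457.00630101 -264.55389513  107.48134999] 57.61494944815404 [-0.25062906  0.04014724 -2.83279888]
[]
```

View pics/w2.png

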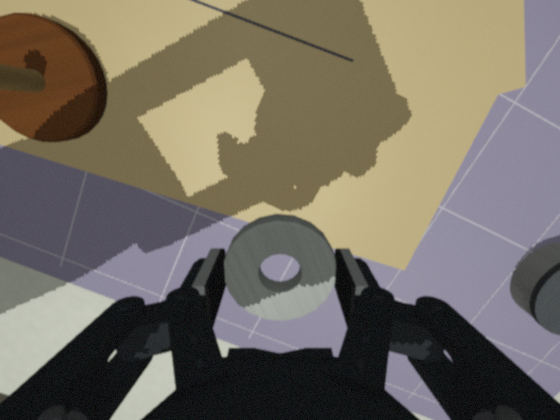

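Ring is held level between the pads, bore near (280,270); the stand is at upper left, so move beside it to measure the dowel.

>>> play_rows:
  motion:
    - [[0.2,-4,-2,0,0,0],[0.4,-8.5,-2.6,0,0,0],[0.6,-13,-2.6,0,0,0],[0.8,-17,-2.6,0,0,0],[0.9,-18.5,-2.6,0,0,0]]

```text
time: 4.2
tool_pos: [384.5, -91.7, 133.8]
tcp_rot: [-179.8, 0.1, 25.6]
ft_force: [-1.0, -0.6, -2.0]
finger_gap: 57.6
grip_force: 43.9
```

>>> play_rows:
  motion:
    - [[0,0,0,0,0,0],[0,0,0,0,0,0],[0,0,0,0,0,0]]

```text
time: 4.5
tool_pos: [387.0, -95.4, 135.3]
tcp_rot: [180.0, 0.0, 25.4]
ft_force: [1.2, -0.1, -1.3]
finger_gap: 57.7
grip_force: 43.9
```

```bash
python3 - <<'E'
from h import *
c=cam("wrist"); s,t,R=pose(); print(t,s["tcp_rot"],s["ft_force"])
print(proj(c,[467.5,-55.5,82]),proj(c,[467.5,-55.5,18]))
save("w3",c["pixels"])
E
```

```text
[386.92980113 -95.43635869 135.25980361] [1.79993447e+02 1.61943606e-02 2.54211623e+01] [-0.09026994 -0.36004936 -1.27205985]
[278.92983296  91.429995  ] [279.1723587   96.13022508]
```

View pics/w3.png

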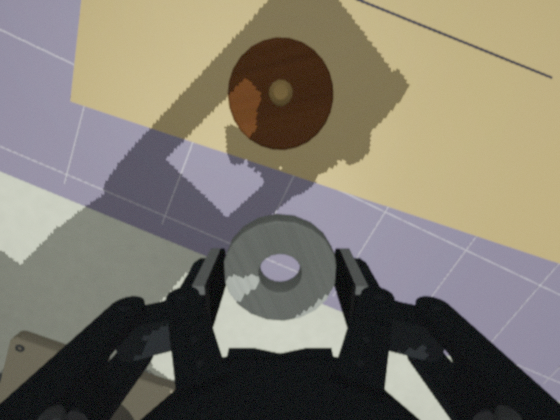

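Dowel tip is at (280.5,92), the held ring's top face centred near (280,271).

```bash
cat >> h.py <<'E'
def trel(px,zt):
    """tool-frame point (mm) on pixel ray px at tool z = zt"""
    c=TC; T=c["T"]; d=T[:3,:3]@np.linalg.solve(c["K"],[px[0],px[1],1]); o=T[:3,3]
    return o+d*(zt-o[2])/d[2]
def setT(c):
    global TC; TC=dict(T=c["T_tool_cam"],K=c["mtx"])
def tproj(c,X):
    T=np.linalg.inv(c["T_tool_cam"]); q=c["mtx"]@(T[:3,:3]@np.array(X,float)+T[:3,3]); return (q[:2]/q[2]).round(1)
E
python3 - <<'E'
from h import *
c=cam("wrist"); setT(c)
print("dowel",trel((280.5,92),135.3-82).round(1), "base", trel((281,93.5),135.3-18).round(1))
for x0 in (-2,0,2):
  for zt in(-8,-11,-14): print(x0,zt,"top far/near edge",tproj(c,[x0-30,0,zt]),tproj(c,[x0+30,0,zt])[1],"bottom near",tproj(c,[x0+30,0,zt+12])[1],"L/R",tproj(c,[x0,-30,zt])[0],tproj(c,[x0,30,zt])[0],"bore",tproj(c,[x0+11,0,zt])[1],tproj(c,[x0-11,0,zt])[1],tproj(c,[x0-11,0,zt+12])[1])
g=cv2.cvtColor(c["pixels"],cv2.COLOR_RGB2GRAY); print(g[205:330,280].tolist())
E
```

```text
dowel [89.5 -0.5 53.3] base [9.190e+01 1.000e-01 1.173e+02]
-2 -8 top far/near edge [281.3 317.6] 217.0 bottom near 209.2 L/R 224.6 338.2 bore 251.5 288.3 276.2
-2 -11 top far/near edge [281.3 321.3] 219.2 bottom near 211.0 L/R 223.5 339.3 bore 254.3 291.6 279.0
-2 -14 top far/near edge [281.3 325.2] 221.4 bottom near 212.9 L/R 222.4 340.5 bore 257.1 295.0 282.0
0 -8 top far/near edge [281.3 314.6] 213.2 bottom near 205.6 L/R 224.3 338.4 bore 248.0 285.1 273.1
0 -11 top far/near edge [281.3 318.3] 215.3 bottom near 207.4 L/R 223.3 339.6 bore 250.7 288.3 276.0
0 -14 top far/near edge [281.3 322.1] 217.5 bottom near 209.3 L/R 222.2 340.7 bore 253.5 291.7 278.9
2 -8 top far/near edge [281.3 311.6] 209.4 bottom near 202.0 L/R 224.1 338.7 bore 244.5 281.8 270.1
2 -11 top far/near edge [281.3 315.2] 211.4 bottom near 203.8 L/R 223.0 339.8 bore 247.1 285.1 272.9
2 -14 top far/near edge [281.3 319. ] 213.5 bottom near 205.6 L/R 221.9 341.0 bore 249.8 288.4 275.7
[105, 128, 147, 154, 157, 157, 156, 153, 138, 106, 83, 74, 75, 76, 82, 85, 98, 107, 106, 103, 103, 107, 103, 103, 102, 103, 104, 104, 104, 102, 102, 103, 101, 103, 102, 99, 103, 101, 103, 102, 102, 100, 102, 101, 100, 101, 101, 101, 112, 135, 152, 154, 156, 155, 155, 156, 156, 158, 164, 172, 167, 159, 156, 153, 155, 153, 153, 154, 153, 153, 153, 153, 154, 152, 151, 141, 112, 87, 75, 75, 78, 77, 77, 77, 79, 78, 89, 97, 103, 107, 106, 104, 106, 105, 104, 104, 104, 106, 104, 101, 103, 104, 101, 102, 104, 100, 101, 100, 104, 104, 104, 103, 103, 104, 122, 164, 196, 205, 208, 208, 206, 207, 207, 207, 207]
```

>>> play_rows:
  motion:
    - [[3,0,0,0,0,0],[6,0,0,0,0,0],[8.4,0,0,0,0,0],[9.2,0.03,1,0,0,0],[9.2,0.03,4,0,0,0]]

```text
time: 5.1
tool_pos: [473.9, -56.0, 97.8]
tcp_rot: [179.8, -0.3, 25.5]
ft_force: [0.9, 0.1, -2.4]
finger_gap: 57.8
grip_force: 43.9
```

>>> play_rows:
  motion:
    - [[0,0,0,0,0,0],[0,0,0,0,0,0],[0,0,1,0,0,0],[0,0,2,0,0,0],[0,0,2.5,0,0,0]]

```text
time: 5.6
tool_pos: [469.4, -55.2, 69.6]
tcp_rot: [-180.0, 0.0, 25.5]
ft_force: [-0.4, 0.0, -3.2]
finger_gap: 57.8
grip_force: 44.3
```

```bash
python3 - <<'E'
from h import *
s,t,R=pose(); print(t,s["ft_force"],s["wrist_torque"])
b=cam("scene"); x,y=proj(b,[469,-55,75]).astype(int); A=b["pixels"][y-45:y+45,x-60:x+60]
b=cam("side"); x,y=proj(b,[469,-55,75]).astype(int); B=b["pixels"][y-45:y+45,x-60:x+60]
save("d1",cv2.resize(np.hstack([A,B]),(800,300),interpolation=cv2.INTER_CUBIC))
E
```

```text
[469.41221226 -55.2422449   69.56925302] [-0.42735622  0.04631457 -3.21840262] [-0.03115971  0.03999118 -0.05240987]
```

View pics/d1.png

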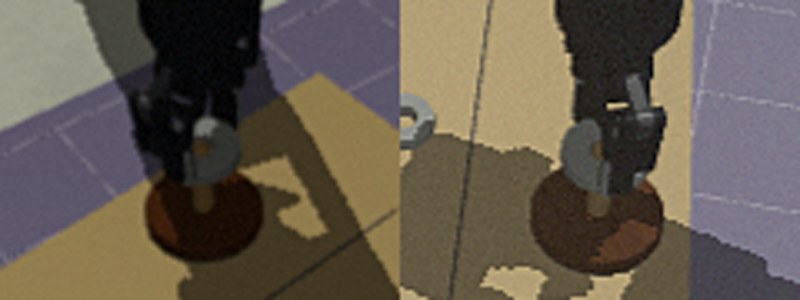

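The dowel shows through the bore in both views, with no contact force. Lowering on.

>>> play_rows:
  motion:
    - [[0,0,1.5,0,0,0],[0,0,3,0,0,0],[0,0,4,0,0,0],[0,0,4.6,0,0,0],[0,0,4.8,0,0,0]]

```text
time: 6.2
tool_pos: [469.4, -55.1, 21.8]
tcp_rot: [-180.0, 0.0, 25.5]
ft_force: [0.3, -0.3, -2.6]
finger_gap: 57.6
grip_force: 44.3
```

>>> play_rows:
  motion:
    - [[0,0,0,0,0,0],[0,0,0,0,0,0],[0,0,0.1,0,0,0],[0,0,0.2,0,0,0],[0,0,0.2,0,0,0]]

```text
time: 6.7
tool_pos: [469.8, -55.2, 20.4]
tcp_rot: [180.0, -0.0, 25.5]
ft_force: [-0.5, -0.1, -2.7]
finger_gap: 57.1
grip_force: 44.3
```

Not yet in contact; edge down until the force changes.

>>> play_rows:
  motion:
    - [[0,0,0.1,0,0,0],[0,0,0.1,0,0,0],[0,0,0.1,0,0,0]]

```text
time: 7.0
tool_pos: [469.9, -55.2, 19.6]
tcp_rot: [180.0, -0.0, 25.5]
ft_force: [-1.4, -0.4, 2.9]
finger_gap: 57.6
grip_force: 44.8
```

>>> play_rows:
  motion:
    - [[0,0,0.1,0,0,0],[0,0,0.1,0,0,0],[0,0,0.1,0,0,0]]

```text
time: 7.3
tool_pos: [470.0, -55.2, 19.4]
tcp_rot: [180.0, -0.0, 25.5]
ft_force: [-7.2, 0.9, 13.3]
finger_gap: 57.7
grip_force: 46.0
```

>>> play_rows:
  motion:
    - [[0,0,0,0,0,0],[0,0,0,0,0,0],[0,0,0,0,0,0],[0,0,0,0,0,0],[0,0,0,0,0,0]]
  jaw: 1

```text
time: 7.8
tool_pos: [469.7, -55.1, 18.2]
tcp_rot: [-180.0, 0.0, 25.5]
ft_force: [0.1, 0.1, -0.1]
finger_gap: 85.6
grip_force: 0.0
```

>>> play_rows:
  motion:
    - [[0,0,-0.5,0,0,0],[0,0,-2.5,0,0,0],[0,0,-6,0,0,0],[0,0,-10,0,0,0],[1,1,-11.4,0,0,0]]

```text
time: 8.3
tool_pos: [484.7, -60.0, 137.0]
tcp_rot: [179.8, -0.2, 25.5]
ft_force: [0.3, -0.2, -0.0]
finger_gap: 85.2
grip_force: 0.0
```

>>> play_rows:
  motion:
    - [[3.5,3.5,0,0,0,0],[6.5,7,0,0,0,0],[10,10.7,0,0,0,0],[10,10.7,0,0,0,0],[10,10.7,0,0,0,0]]

```text
time: 8.8
tool_pos: [619.4, -113.7, 130.7]
tcp_rot: [-179.9, 0.1, 25.5]
ft_force: [-0.4, -0.8, 0.0]
finger_gap: 85.8
grip_force: 0.0
```

```bash
python3 - <<'E'
from h import *
s,t,R=pose(); c=cam("wrist"); setT(c); print(t,s["ft_force"]); f=ring(c,[620,-113.5],24); print(f)
for q in f: print("tool rel mm",R.inv().apply(np.r_[q[:2],12]-t).round(1))
save("w4",c["pixels"])
E
```

```text
[ 619.38314382 -113.67985174  130.69692106] [-4.32995027e-01 -8.17964598e-01  6.25208347e-04]
[[ 596.4 -136.4   25.3   86. ]
 [ 619.5 -113.2   23.6  142. ]
 [ 619.9 -113.2   10.3   61. ]]
tool rel mm [-30.3  10.9 118.7]
tool rel mm [  0.6  -0.2 118.7]
tool rel mm [  0.9   0.  118.7]
```

View pics/w4.png

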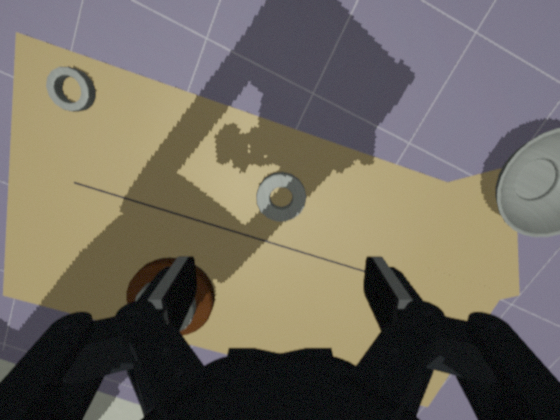

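Medium ring is at (280,196), under the tool; the large ring sits on the stand at (172,297). Grasping.

>>> play_rows:
  motion:
    - [[-0.1,0,4,0,0,0],[-0.1,0,8,0,0,0],[-0.1,0,11,0,0,0],[-0.1,0,12.5,0,0,0],[-0.1,0,12.9,0,0,0]]

```text
time: 9.35
tool_pos: [616.8, -113.1, 2.5]
tcp_rot: [-179.9, 0.1, 25.5]
ft_force: [-0.1, -0.3, -0.8]
finger_gap: 85.4
grip_force: 0.0
```

>>> play_rows:
  motion:
    - [[0,0,0,0,0,0],[0,0,0,0,0,0],[0,0,0,0,0,0],[0,0,0,0,0,0],[0,0,0,0,0,0]]
  jaw: 0

```text
time: 9.85
tool_pos: [620.2, -114.2, 6.5]
tcp_rot: [179.9, -0.2, 25.5]
ft_force: [-3.7, 1.2, 10.3]
finger_gap: 45.3
grip_force: 39.2
```

>>> play_rows:
  motion:
    - [[0,0,0,0,0,0],[0,0,0,0,0,0],[0,0,0,0,0,0]]

```text
time: 10.15
tool_pos: [620.3, -114.2, 6.5]
tcp_rot: [179.9, -0.2, 25.5]
ft_force: [-3.9, 1.3, 10.4]
finger_gap: 44.9
grip_force: 39.2
```

>>> play_rows:
  motion:
    - [[0,0,-1.2,0,0,0],[0,0,-3,0,0,0],[0,0,-7,0,0,0],[0,0,-11,0,0,0],[0,0,-13,0,0,0]]

```text
time: 10.65
tool_pos: [620.8, -114.5, 139.3]
tcp_rot: [179.7, -0.3, 25.5]
ft_force: [1.5, 0.3, -0.5]
finger_gap: 44.9
grip_force: 41.3
```

>>> play_rows:
  motion:
    - [[-4,-4,0,0,0,0],[-7.5,-7.5,0,0,0,0],[-9,-10,0,0,0,0],[-9,-10,0,0,0,0],[-9,-10,0,0,0,0]]

```text
time: 11.15
tool_pos: [494.4, -62.2, 134.6]
tcp_rot: [179.9, -0.1, 25.5]
ft_force: [0.3, -0.0, -1.3]
finger_gap: 44.5
grip_force: 41.3
```

```bash
cat >> h.py <<'E'
def held(D):
    """fit tool (x,y,zt of top face) of a held ring of outer dia D from column/row edges"""
    from scipy.optimize import least_squares
    s,t,R=pose(); c=cam("wrist"); setT(c); g=cv2.cvtColor(c["pixels"],cv2.COLOR_RGB2GRAY).astype(float)
    print(t.round(1),s["finger_gap"],s["ft_force"].round(1)); print("col280 rows205-330",g[205:330,280].astype(int).tolist())
    for x0 in (-4,-2,0,2):
        for zt in (-4,-7,-10): print(x0,zt,"botnear,topnear,borenear,borefarbot,borefartop,topfar",*[tproj(c,p)[1] for p in ([x0+D/2,0,zt+12],[x0+D/2,0,zt],[x0+11,0,zt],[x0-11,0,zt+12],[x0-11,0,zt],[x0-D/2,0,zt])])
    return c
E
python3 -c "
from h import *
c=held(48); save('w5',c['pixels'])"
```

```text
[494.4 -62.2 134.6] 44.506232964845125 [ 0.3 -0.  -1.3]
col280 rows205-330 [124, 115, 102, 98, 98, 97, 96, 97, 96, 95, 96, 93, 95, 89, 77, 73, 74, 69, 72, 74, 80, 91, 97, 98, 96, 97, 94, 93, 91, 93, 92, 93, 95, 93, 93, 94, 92, 94, 96, 92, 91, 103, 120, 121, 96, 77, 74, 74, 75, 75, 74, 76, 95, 132, 163, 176, 179, 180, 180, 179, 179, 177, 177, 178, 178, 179, 178, 177, 173, 145, 95, 71, 66, 73, 73, 69, 73, 74, 83, 104, 141, 161, 164, 152, 132, 115, 104, 97, 95, 98, 94, 97, 96, 96, 94, 95, 95, 102, 126, 144, 147, 147, 146, 147, 147, 147, 146, 146, 148, 148, 148, 147, 147, 146, 146, 145, 147, 146, 146, 144, 146, 145, 143, 145, 145]
-4 -4 botnear,topnear,borenear,borefarbot,borefartop,topfar 220.4 228.8 251.4 275.4 287.2 306.9
-4 -7 botnear,topnear,borenear,borefarbot,borefartop,topfar 222.4 231.1 254.1 278.2 290.4 310.4
-4 -10 botnear,topnear,borenear,borefarbot,borefartop,topfar 224.5 233.5 256.9 281.1 293.7 314.0
-2 -4 botnear,topnear,borenear,borefarbot,borefartop,topfar 217.1 225.2 248.0 272.5 284.1 304.0
-2 -7 botnear,topnear,borenear,borefarbot,borefartop,topfar 219.0 227.4 250.6 275.2 287.2 307.4
-2 -10 botnear,topnear,borenear,borefarbot,borefartop,topfar 221.0 229.8 253.3 278.1 290.5 310.9
0 -4 botnear,topnear,borenear,borefarbot,borefartop,topfar 213.7 221.6 244.6 269.5 280.9 301.0
0 -7 botnear,topnear,borenear,borefarbot,borefartop,topfar 215.5 223.8 247.1 272.2 284.0 304.4
0 -10 botnear,topnear,borenear,borefarbot,borefartop,topfar 217.5 226.0 249.8 275.0 287.2 307.9
2 -4 botnear,topnear,borenear,borefarbot,borefartop,topfar 210.2 217.9 241.1 266.5 277.7 297.9
2 -7 botnear,topnear,borenear,borefarbot,borefartop,topfar 212.1 220.1 243.6 269.2 280.8 301.3
2 -10 botnear,topnear,borenear,borefarbot,borefartop,topfar 214.0 222.3 246.2 271.9 284.0 304.8
```

View pics/w5.png

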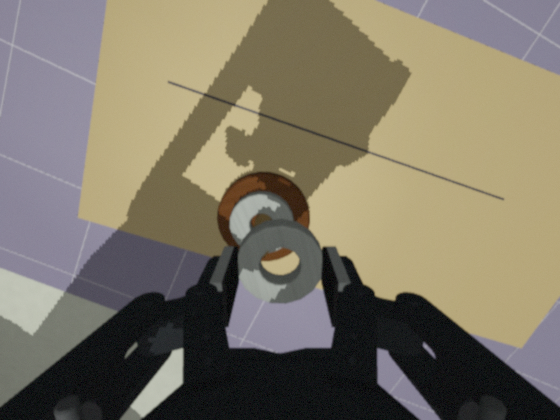

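Medium ring is held level, bore near (280,262), with the stand just beyond at (263,215). Moving over the dowel and lowering.

>>> play_rows:
  motion:
    - [[-1.95,-1.7,0,0,0,0],[-1.95,-1.7,2,0,0,0],[-1.95,-1.7,3.5,0,0,0],[-1.95,-1.7,3.5,0,0,0],[-1.95,-1.7,3.5,0,0,0]]

```text
time: 11.7
tool_pos: [470.1, -55.8, 98.9]
tcp_rot: [180.0, -0.0, 25.5]
ft_force: [0.2, -0.1, -0.8]
finger_gap: 44.6
grip_force: 41.4
```

>>> play_rows:
  motion:
    - [[0,0,0.5,0,0,0],[0,0,1,0,0,0],[0,0,1.5,0,0,0],[0,0,2,0,0,0],[0,0,2.5,0,0,0]]

```text
time: 12.2
tool_pos: [469.2, -55.3, 72.8]
tcp_rot: [-180.0, 0.0, 25.5]
ft_force: [1.0, 1.5, -1.6]
finger_gap: 44.6
grip_force: 41.4
```

>>> play_rows:
  motion:
    - [[0,0,1,0,0,0],[0,0,2,0,0,0],[0,0,3,0,0,0],[0,0,3.4,0,0,0],[0,0,3.4,0,0,0]]

```text
time: 12.7
tool_pos: [468.4, -55.2, 38.2]
tcp_rot: [-179.9, 0.1, 25.5]
ft_force: [0.5, -0.3, -1.0]
finger_gap: 44.8
grip_force: 41.3
```

Threaded without contact (cmd z ≈ 39.3). Edge down to contact.

>>> play_rows:
  motion:
    - [[0,0,0.1,0,0,0],[0,0,0.2,0,0,0],[0,0,0.2,0,0,0]]

```text
time: 13.0
tool_pos: [469.6, -55.4, 37.6]
tcp_rot: [180.0, -0.0, 25.5]
ft_force: [-0.5, -0.4, -1.2]
finger_gap: 44.6
grip_force: 41.4
```

>>> play_rows:
  motion:
    - [[0,0,0.1,0,0,0],[0,0,0.1,0,0,0],[0,0,0.1,0,0,0]]

```text
time: 13.3
tool_pos: [469.7, -55.4, 36.6]
tcp_rot: [180.0, -0.0, 25.5]
ft_force: [-1.3, -0.4, 1.2]
finger_gap: 44.8
grip_force: 41.6
```

>>> play_rows:
  motion:
    - [[0,0,0.1,0,0,0],[0,0,0.1,0,0,0],[0,0,0.1,0,0,0]]

```text
time: 13.6
tool_pos: [469.8, -55.5, 36.4]
tcp_rot: [180.0, -0.0, 25.5]
ft_force: [-6.3, 1.8, 11.3]
finger_gap: 44.8
grip_force: 43.1
```

>>> play_rows:
  motion:
    - [[0,0,0,0,0,0],[0,0,0,0,0,0],[0,0,0,0,0,0],[0,0,0,0,0,0],[0,0,0,0,0,0]]
  jaw: 1

```text
time: 14.1
tool_pos: [469.2, -55.4, 35.2]
tcp_rot: [-180.0, 0.0, 25.5]
ft_force: [0.3, 0.1, 0.4]
finger_gap: 85.6
grip_force: 0.0
```

>>> play_rows:
  motion:
    - [[0,0,-0.5,0,0,0],[0,0,-3,0,0,0],[0,0,-7,0,0,0],[2,-0.5,-9.7,0,0,0],[5.5,-1.5,-9.7,0,0,0]]

```text
time: 14.6
tool_pos: [515.7, -19.3, 138.1]
tcp_rot: [179.7, -0.4, 25.4]
ft_force: [1.1, -1.1, 0.7]
finger_gap: 85.4
grip_force: 0.0
```

>>> play_rows:
  motion:
    - [[4,-1.3,0,0,0,0],[8,-2.5,0,0,0,0],[12,-3.8,0,0,0,0],[15,-4.8,0,0,0,0],[15,-4.8,0,0,0,0]]

```text
time: 15.1
tool_pos: [629.1, 92.7, 132.1]
tcp_rot: [-180.0, -0.1, 25.6]
ft_force: [-0.6, -0.4, -0.1]
finger_gap: 85.4
grip_force: 0.0
```

>>> play_rows:
  motion:
    - [[0,0,0,0,0,0],[0,0,0,0,0,0]]

```text
time: 15.3
tool_pos: [626.7, 89.1, 132.2]
tcp_rot: [180.0, 0.0, 25.5]
ft_force: [0.0, 0.3, 0.5]
finger_gap: 85.6
grip_force: 0.0
```

```bash
python3 - <<'E'
from h import *
s,t,R=pose(); c=cam("wrist"); setT(c); print(t,s["ft_force"]); f=ring(c,[628,90.5],18); print(f)
for q in f: print("tool rel mm",R.inv().apply(np.r_[q[:2],12]-t).round(1))
E
```

```text
[626.69716598  89.1213871  132.21805062] [0.02753417 0.34184834 0.50786716]
[[628.6  90.7  17.9 107. ]
 [629.1  90.9  10.1  59. ]]
tool rel mm [  2.5  -0.6 120.2]
tool rel mm [  3.   -0.6 120.2]
```

>>> play_rows:
  motion:
    - [[0,-0.05,4,0,0,0],[0,-0.05,8,0,0,0],[0,-0.05,11,0,0,0],[0,-0.05,12.2,0,0,0],[0,-0.05,12.4,0,0,0]]

```text
time: 15.85
tool_pos: [625.3, 89.4, 6.8]
tcp_rot: [-179.9, 0.2, 25.4]
ft_force: [-0.2, -1.1, -0.3]
finger_gap: 85.4
grip_force: 0.0
```

>>> play_rows:
  motion:
    - [[0,0,0,0,0,0],[0,0,0,0,0,0],[0,0,0,0,0,0],[0,0,0,0,0,0],[0,0,0,0,0,0]]
  jaw: 0

```text
time: 16.35
tool_pos: [630.0, 91.1, 12.3]
tcp_rot: [179.9, -0.3, 25.5]
ft_force: [0.3, -0.3, 0.3]
finger_gap: 15.5
grip_force: 0.0
```

>>> play_rows:
  motion:
    - [[0,0,0,0,0,0],[0,0,0,0,0,0],[0,0,0,0,0,0]]

```text
time: 16.65
tool_pos: [630.2, 90.4, 12.0]
tcp_rot: [179.9, -0.3, 25.5]
ft_force: [-1.0, -0.2, 13.7]
finger_gap: -0.1
grip_force: 6.4
```

The fingers shut over the top of the ring: gripped too high. Lift, open, and look again.

>>> play_rows:
  motion:
    - [[0,0,-2,0,0,0],[0,0,-6,0,0,0],[0,0,-10,0,0,0],[0,0,-12.4,0,0,0],[0,0,-12.4,0,0,0]]

```text
time: 17.15
tool_pos: [630.5, 90.4, 138.6]
tcp_rot: [179.8, -0.5, 25.5]
ft_force: [0.0, 0.4, 0.2]
finger_gap: 0.1
grip_force: 0.0
```

>>> play_rows:
  motion:
    - [[0,0,0,0,0,0],[0,0,0,0,0,0],[0,0,0,0,0,0],[0,0,0,0,0,0],[0,0,0,0,0,0]]
  jaw: 1

```text
time: 17.65
tool_pos: [626.5, 90.2, 131.3]
tcp_rot: [-180.0, 0.1, 25.5]
ft_force: [-0.1, 1.3, -0.4]
finger_gap: 72.2
grip_force: 0.0
```

```bash
python3 - <<'E'
from h import *
s,t,R=pose(); c=cam("wrist"); setT(c); print(t,s["ft_force"]); f=ring(c,[628,90.5],18); print(f)
for q in f: print("tool rel mm",R.inv().apply(np.r_[q[:2],12]-t).round(1))
save("w6",c["pixels"])
E
```

```text
[626.545485    90.16810042 131.34487913] [-0.09233359  1.25718281 -0.40762181]
[[633.   82.2  17.9 107. ]
 [633.3  82.4  10.   58. ]]
tool rel mm [  2.6  10.  119.3]
tool rel mm [  2.9  10.  119.3]
```

View pics/w6.png

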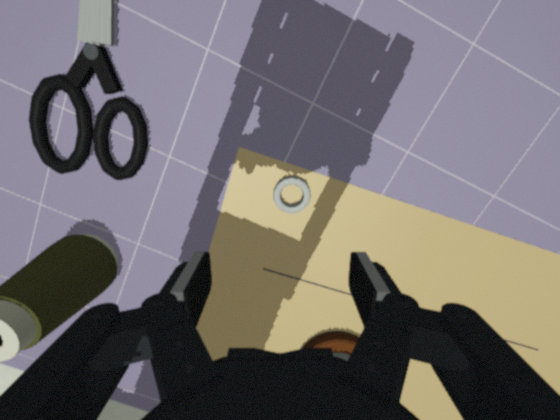

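The small ring lies flat at (291,195), pushed 10 mm along tool y. Grasping it lower.

>>> play_rows:
  motion:
    - [[0,1.0,4,0,0,0],[0,1.0,8,0,0,0],[0,1.0,11,0,0,0],[0,1.0,12.7,0,0,0],[0,1.0,13.1,0,0,0]]

```text
time: 18.2
tool_pos: [629.4, 81.1, -1.4]
tcp_rot: [-179.9, 0.2, 25.5]
ft_force: [-0.9, 0.1, -0.4]
finger_gap: 85.5
grip_force: 0.0
```

>>> play_rows:
  motion:
    - [[0,0,0,0,0,0],[0,0,0,0,0,0],[0,0,0,0,0,0],[0,0,0,0,0,0],[0,0,0,0,0,0]]
  jaw: 0

```text
time: 18.7
tool_pos: [633.0, 81.3, 3.7]
tcp_rot: [179.9, -0.2, 25.5]
ft_force: [-0.3, 0.9, 6.7]
finger_gap: 33.3
grip_force: 39.1
```

>>> play_rows:
  motion:
    - [[0,0,0,0,0,0],[0,0,0,0,0,0]]

```text
time: 18.9
tool_pos: [633.0, 81.3, 3.7]
tcp_rot: [179.9, -0.2, 25.5]
ft_force: [-0.7, -0.1, 6.1]
finger_gap: 33.8
grip_force: 39.1
```

>>> play_rows:
  motion:
    - [[0,0,-1.2,0,0,0],[0,0,-4,0,0,0],[0,0,-8,0,0,0],[0,0,-12,0,0,0],[0,0,-13,0,0,0]]

```text
time: 19.4
tool_pos: [634.9, 81.3, 139.1]
tcp_rot: [179.8, -0.5, 25.5]
ft_force: [2.3, -0.3, 1.3]
finger_gap: 33.4
grip_force: 39.9
```

>>> play_rows:
  motion:
    - [[-4,1.3,0,0,0,0],[-8,2.6,0,0,0,0],[-12,3.9,0,0,0,0],[-16,5.2,0,0,0,0],[-18.5,5.85,0,0,0,0]]

```text
time: 19.9
tool_pos: [487.5, -52.8, 131.4]
tcp_rot: [180.0, 0.0, 25.4]
ft_force: [1.3, 0.4, -0.5]
finger_gap: 33.7
grip_force: 39.9
```

>>> play_rows:
  motion:
    - [[0,0,0,0,0,0],[0,0,0,0,0,0],[0,0,0,0,0,0]]

```text
time: 20.2
tool_pos: [490.2, -50.9, 131.8]
tcp_rot: [180.0, -0.1, 25.5]
ft_force: [-0.3, 1.0, -0.1]
finger_gap: 33.6
grip_force: 39.9
```

```bash
python3 -c "
from h import *
c=held(36); save('w7',c['pixels'][130:350,130:430])"
```

```text
[490.2 -50.9 131.8] 33.588040800686635 [-0.3  1.  -0.1]
col280 rows205-330 [82, 113, 147, 169, 176, 176, 175, 175, 169, 151, 134, 117, 101, 95, 91, 80, 73, 65, 64, 67, 64, 65, 63, 65, 67, 71, 77, 74, 73, 74, 77, 82, 92, 102, 105, 105, 104, 101, 104, 101, 102, 101, 97, 91, 79, 79, 81, 80, 82, 84, 81, 82, 78, 69, 70, 73, 69, 93, 140, 169, 179, 177, 178, 178, 178, 177, 177, 178, 174, 163, 130, 88, 76, 70, 74, 76, 74, 75, 76, 79, 100, 145, 169, 176, 178, 175, 172, 169, 168, 164, 159, 155, 151, 150, 150, 149, 148, 149, 150, 149, 149, 150, 148, 149, 147, 148, 146, 147, 147, 147, 146, 147, 147, 146, 148, 148, 148, 145, 145, 147, 145, 144, 146, 145, 143]
-4 -4 botnear,topnear,borenear,borefarbot,borefartop,topfar 230.4 239.4 251.4 275.4 287.2 297.9
-4 -7 botnear,topnear,borenear,borefarbot,borefartop,topfar 232.5 241.9 254.1 278.2 290.4 301.3
-4 -10 botnear,topnear,borenear,borefarbot,borefartop,topfar 234.7 244.4 256.9 281.1 293.7 304.8
-2 -4 botnear,topnear,borenear,borefarbot,borefartop,topfar 227.1 235.9 248.0 272.5 284.1 294.9
-2 -7 botnear,topnear,borenear,borefarbot,borefartop,topfar 229.2 238.3 250.6 275.2 287.2 298.2
-2 -10 botnear,topnear,borenear,borefarbot,borefartop,topfar 231.3 240.8 253.3 278.1 290.5 301.6
0 -4 botnear,topnear,borenear,borefarbot,borefartop,topfar 223.8 232.4 244.6 269.5 280.9 291.8
0 -7 botnear,topnear,borenear,borefarbot,borefartop,topfar 225.8 234.7 247.1 272.2 284.0 295.1
0 -10 botnear,topnear,borenear,borefarbot,borefartop,topfar 227.9 237.2 249.8 275.0 287.2 298.5
2 -4 botnear,topnear,borenear,borefarbot,borefartop,topfar 220.4 228.8 241.1 266.5 277.7 288.7
2 -7 botnear,topnear,borenear,borefarbot,borefartop,topfar 222.4 231.1 243.6 269.2 280.8 292.0
2 -10 botnear,topnear,borenear,borefarbot,borefartop,topfar 224.5 233.5 246.2 271.9 284.0 295.3
```

View pics/w7.png

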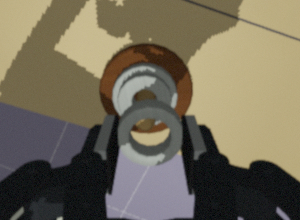

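Small ring is held level, bore near (282,262) in the full frame, with the two-ring stack just beyond. Over the dowel and down.

>>> play_rows:
  motion:
    - [[-2.05,-0.5,0,0,0,0],[-2.05,-0.5,2,0,0,0],[-2.05,-0.5,3.5,0,0,0],[-2.05,-0.5,3.5,0,0,0],[-2.05,-0.5,3.5,0,0,0]]

```text
time: 20.75
tool_pos: [469.1, -55.1, 96.4]
tcp_rot: [-180.0, 0.0, 25.5]
ft_force: [-0.3, 0.2, 0.5]
finger_gap: 33.3
grip_force: 39.9
```

>>> play_rows:
  motion:
    - [[0,0,0.5,0,0,0],[0,0,1,0,0,0],[0,0,1.5,0,0,0],[0,0,2,0,0,0],[0,0,2.5,0,0,0]]

```text
time: 21.25
tool_pos: [468.8, -55.6, 70.9]
tcp_rot: [-180.0, 0.0, 25.5]
ft_force: [0.3, 0.3, -0.5]
finger_gap: 33.8
grip_force: 39.9
```

>>> play_rows:
  motion:
    - [[0,0,0.8,0,0,0],[0,0,1.6,0,0,0],[0,0,2.2,0,0,0],[0,0,2.4,0,0,0],[0,0,2.4,0,0,0]]

```text
time: 21.75
tool_pos: [468.5, -55.5, 46.8]
tcp_rot: [-180.0, 0.0, 25.5]
ft_force: [0.2, -1.3, -0.5]
finger_gap: 33.7
grip_force: 39.9
```

Cmd z ≈ 47.3; edge down.

>>> play_rows:
  motion:
    - [[0,0,0.1,0,0,0],[0,0,0.15,0,0,0],[0,0,0.15,0,0,0]]

```text
time: 22.05
tool_pos: [469.0, -55.6, 46.0]
tcp_rot: [180.0, -0.0, 25.5]
ft_force: [0.8, 0.2, -1.1]
finger_gap: 33.8
grip_force: 39.9
```

>>> play_rows:
  motion:
    - [[0,0,0.1,0,0,0],[0,0,0.1,0,0,0],[0,0,0.1,0,0,0]]

```text
time: 22.35
tool_pos: [469.2, -55.6, 45.7]
tcp_rot: [180.0, -0.0, 25.5]
ft_force: [-3.5, 0.9, 6.9]
finger_gap: 33.8
grip_force: 40.6
```

>>> play_rows:
  motion:
    - [[0,0,0,0,0,0],[0,0,0,0,0,0],[0,0,0,0,0,0],[0,0,0,0,0,0],[0,0,0,0,0,0]]
  jaw: 1

```text
time: 22.85
tool_pos: [468.8, -55.6, 44.7]
tcp_rot: [-180.0, 0.0, 25.5]
ft_force: [0.3, 0.3, 1.6]
finger_gap: 85.4
grip_force: 0.0
```

>>> play_rows:
  motion:
    - [[0,0,-0.5,0,0,0],[-0.15,-0.05,-1,0,0,0],[-0.15,-0.05,-1.4,0,0,0],[-0.15,-0.05,-1.4,0,0,0],[-0.15,-0.05,-1.4,0,0,0]]

```text
time: 23.35
tool_pos: [467.5, -55.8, 59.1]
tcp_rot: [180.0, -0.0, 25.5]
ft_force: [-0.6, -0.2, -0.5]
finger_gap: 85.3
grip_force: 0.0
```

```bash
python3 - <<'E'
from h import *
s,t,R=pose(); print(t,s["ft_force"],s["finger_gap"])
for n in("scene","side"):
    b=cam(n)
    for p in([469,-55,82],[469,-55,54],[469,-55,18]): print(n,proj(b,p).round())
E
```

```text
[467.49628029 -55.84623715  59.08741157] [-0.64597838 -0.2309676  -0.46903061] 85.30763234603293
scene [263. 182.]
scene [263. 190.]
scene [264. 200.]
side [323. 215.]
side [322. 223.]
side [321. 234.]
```

All three seated at the expected heights (contact at 18/30/42 mm). Grip the dowel.

>>> play_rows:
  motion:
    - [[0,0,0,0,0,0],[0,0,0,0,0,0],[0,0,0,0,0,0],[0,0,0,0,0,0],[0,0,0,0,0,0]]
  jaw: 0
  squeeze: 80

```text
time: 23.95
tool_pos: [467.7, -56.1, 59.0]
tcp_rot: [179.9, -0.0, 25.5]
ft_force: [-0.8, 2.1, -8.5]
finger_gap: 13.4
grip_force: 79.6
```

>>> play_rows:
  motion:
    - [[0,0,0,0,0,0],[0,0,0,0,0,0],[0,0,0,0,0,0],[0,0,0,0,0,0],[0,0,0,0,0,0]]

```text
time: 24.45
tool_pos: [467.5, -55.9, 58.9]
tcp_rot: [180.0, -0.0, 25.5]
ft_force: [2.7, -3.1, -1.6]
finger_gap: 13.1
grip_force: 78.1
```

>>> play_rows:
  motion:
    - [[0,0,-0.2,0,0,0],[0,0,-0.5,0,0,0],[0,0,-1,0,0,0],[0,0,-1.5,0,0,0],[0,0,-2,0,0,0]]

```text
time: 24.95
tool_pos: [467.1, -55.6, 79.1]
tcp_rot: [-180.0, 0.0, 25.5]
ft_force: [1.2, 0.5, -8.2]
finger_gap: 12.8
grip_force: 78.2
```

>>> play_rows:
  motion:
    - [[0,0,0,0,0,0],[0,0,0,0,0,0],[0,0,0,0,0,0],[0,0,0,0,0,0],[0,0,0,0,0,0]]

```text
time: 25.45
tool_pos: [467.1, -55.7, 78.6]
tcp_rot: [-180.0, 0.0, 25.5]
ft_force: [0.4, -0.2, -7.5]
finger_gap: 12.9
grip_force: 78.2
```

>>> play_rows:
  motion:
    - [[0,0,-0.5,0,0,0],[0,0,-1.5,0,0,0],[0,0,-2.7,0,0,0],[0,0,-3.9,0,0,0],[0,0,-5,0,0,0]]

```text
time: 25.95
tool_pos: [467.9, -55.9, 130.7]
tcp_rot: [179.9, -0.1, 25.5]
ft_force: [-0.4, 0.6, -7.4]
finger_gap: 13.2
grip_force: 78.4
```

>>> play_rows:
  motion:
    - [[0,0,-1.2,0,0,0],[0,0,-2.4,0,0,0],[0,0,-3.6,0,0,0],[0,0,-4.6,0,0,0],[0,0,-5,0,0,0]]

```text
time: 26.45
tool_pos: [468.0, -55.9, 180.4]
tcp_rot: [179.9, -0.1, 25.5]
ft_force: [-0.1, -0.2, -7.6]
finger_gap: 13.0
grip_force: 78.3
```

>>> play_rows:
  motion:
    - [[0,0,0,0,0,0],[0,0,0,0,0,0],[0,0,0,0,0,0],[0,0,0,0,0,0],[0,0,0,0,0,0]]

```text
time: 26.95
tool_pos: [467.0, -55.7, 178.3]
tcp_rot: [-180.0, 0.0, 25.5]
ft_force: [-0.2, -0.4, -6.7]
finger_gap: 13.5
grip_force: 78.3
```

>>> play_rows:
  motion:
    - [[0,0,0,0,0,0],[0,0,0,0,0,0],[0,0,0,0,0,0],[0,0,0,0,0,0],[0,0,0,0,0,0]]

```text
time: 27.45
tool_pos: [467.3, -55.8, 178.8]
tcp_rot: [180.0, -0.0, 25.5]
ft_force: [-0.4, 0.2, -7.8]
finger_gap: 12.9
grip_force: 78.3
```

```bash
python3 - <<'E'
from h import *
s,t,R=pose(); print(t,s["tcp_rot"],s["ft_force"],s["wrist_torque"],s["finger_gap"],np.abs(s["qd"]).max())
# level/height check: base (reddish-dark) blob in both views
for n in("scene","side"):
    b=cam(n); h=cv2.cvtColor(b["pixels"],cv2.COLOR_RGB2HSV)
    m=((h[...,0]<12)&(h[...,1]>110)&(h[...,2]>25)).astype(np.uint8)
    u,v=proj(b,[468,-55.5,129]).astype(int); M=np.zeros_like(m); M[v-45:v+45,u-45:u+45]=m[v-45:v+45,u-45:u+45]
    k,l,st,ce=cv2.connectedComponentsWithStats(M); i=1+st[1:,4].argmax(); x,y,w,hh,a=st[i]
    th=np.linspace(0,6.283,90); P=np.array([proj(b,[468+45*np.cos(q),-55.5+45*np.sin(q),z]) for z in(120,138) for q in th])
    print(n,"seen bbox",x,y,x+w,y+hh,"expected",P.min(0).round(),P.max(0).round())
E
```

```text
[467.3130516  -55.77204884 178.81141928] [ 1.79999222e+02 -2.61871386e-03  2.54845116e+01] [-0.36164321  0.16961603 -7.79001734] [-0.00312307 -0.05930703 -0.01699832] 12.901650181910563 0.08459052244338042
scene seen bbox 242 161 255 178 expected [242. 152.] [281. 184.]
side seen bbox 338 196 346 210 expected [304. 181.] [348. 218.]
```

```bash
python3 -c "
from bench import job
print(job.hand_in())"
```

```text
the job is handed in; nothing more can be done
None
```

The three weights went onto the dowel in order (large, medium, small), and I handed in holding the loaded stand by its dowel about 12 cm up, still, with the full load on the wrist and the tool level. One slip: the first grab at the small ring missed and pushed it about 10 mm before I regrasped it. I could only partly confirm from the cameras that the stand itself was level.

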